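Gauge the depth of a torch barrel with a rod and set the cursor

TASK

Measure how deep the blind bore of the clamped torch barrel is: pick up the yellow-handled depth rod, lay it on the jig's rail and slide it tip first into the bore by its handle until it bottoms. Only then slide the red cursor along the rail until its face touches the end of the rod's handle, so that the exposed length can be read off the scale; leave the rod bottomed, lying flat on the rail, with the cursor up against it and everything else on the bench where it is.

Things in the scene. Friction and masses are not known exactly. Their poses are not given: they have to be found in the camera images.
- jig: Depth jig fixed to the bench: grey base 60 x 435 x 12 mm. Origin on the bench under the rail's centreline; y along the rail towards the barrel, z up. Aluminium rail 22 mm wide, y = -250 to +55 mm, flat top 30 mm above the bench; white scale strip with 10 mm ticks beside it (-x side, top at 22 mm). Dark round torch barrel, 36 mm outside, y = +60 to +182 mm, in blue clamps up to 66 mm high.
- bore_mouth (a point): Centre of the open mouth of the barrel's bore, at (0, 60, 45) mm in the jig's frame, facing the rail. Axes as the jig's. The bore is level, runs in along +y, 18 mm in diameter, square-edged, and ends in a flat floor whose depth differs every time, 45 to 85 mm from the mouth, and is not told. (The rules call the floor piece bore_floor_c0; its centre lies 10 mm behind the floor.)
- rod: Depth rod, loose, 0.14 to 0.28 kg, lying flat on the bench on its handle. Yellow handle block 24 (x) x 50 (y) x 30 (z) mm; origin at the centre of its underside, y towards the tip, z up. A bright round rod, 12 mm in diameter, sticks out 110 mm from the handle's +y end, axis 15 mm above the underside: with the handle flat on the rail it is level with the bore's axis.
- rod_tip (a point): Tip of the depth rod (small chamfer), at (0, 135, 15) mm in the rod's frame. Axes as the rod's.
- rod_end (a point): Centre of the handle's rear end face, at (0, -25, 15) mm in the rod's frame: 160 mm behind the tip. Axes as the rod's.
- cursor (a joint): Travel of the red cursor along the rail towards the barrel, 0 to 0.200 m; starts at 0 to 0.05. At value q its front face is at y = -200 mm + q in the jig's frame. It has about 1.5 N of friction and stays where it is left.
- cursor_face (a point): Centre of the cursor's front face (its +y side, looking to the barrel), 45 mm above the bench. The red cursor block is 28 (x) x 45 (y) x 38 (z) mm, its underside at the rail's top (30 mm above the bench), with a thin pointer over the scale. Axes as the jig's.
- cursor_top (a point): Centre of the cursor's top, 68 mm above the bench and 22.5 mm behind its front face.
- jar: Bystander: jar with white cap, 56 mm diameter, 65 mm tall; origin under its centre.
- tray: Bystander: open yellow tray 150 x 100 x 28 mm; origin under its centre.
- spool: Bystander: metal spool 60 mm diameter, 42 mm tall, standing; origin under its centre.
- tape: Bystander: orange tape roll 72 mm diameter, 22 mm tall, lying flat; origin under its centre.
- cap: Bystander: blue cap like a shallow cup, 66 mm across, 16 mm tall; origin under its centre.
- driver: Bystander: red-handled screwdriver, 190 mm long, lying.
- pliers: Bystander: blue-handled pliers, 170 mm long, lying.

How it is judged:
By the outcome, as a careful person would: the job done as asked, in the order asked, and still so for the second after the job is handed in, with the robot touching nothing.
It also fails if it takes over 64 s, if anything falls off the work surface, if the arm or the gripper's body presses on something with over 40 N, if the wrist force passes 120 N, or if a joint passes its speed limit or range.

ROBOT

A 6-joint arm with a two-finger parallel gripper is mounted at the origin on the work surface. World frame = base frame: x ahead of the robot, y to its left, z up, the work surface at z = 0. Lengths are in m, angles in rad, forces in N, time in s.
With the tool pointing down it reaches from about 0.425 to 0.95 m from the base axis. Payload 3.5 kg.
Tool frame: the origin (TCP) lies on the centre line of the jaws, within the pads' length; the fingertips stand 8 mm ahead of it and the grasp point (between the pads) lies 11 mm behind it; z points along the fingers, y is the line along which they close (so a half turn about z gives the same grasp; the last joint's range is limited). The gripper opens to 85 mm and grips with 20 to 120 N. Pads are 22 mm wide; open, the fingers measure 114 mm over their backs; the gripper's body (76 mm by 85 mm) begins 54 mm behind the grasp point. The pads swing forward as they close: fully open they stand 13 mm farther back than shut.
Start: joints at [-1.358, 0.286, 1.577, -0, 1.279, -0.15], TCP at [0.24, -0.631, 0.239] pointing down, gripper open.
Joint ranges: [-2.77, 2.77], [-0.9, 2.22], [0.21, 2.48], [-1.53, 4.67], [0.24, 2.81], [-2.84, 2.84]. Speed limits (rad/s): [2.79, 2.79, 3.14, 3.14, 3.14, 3.14].

INTERFACE

Orientations are given as a unit quaternion [x, y, z, w].
In Python, from plant import ctrl gives the robot as it stands. The module is installed in compiled form; this text tells all that it offers.
- The arm moves only by the tool send_rows, never from a script. Its argument "steps" is a list of rows, each a list of 5 numbers: the shift along the tool's x, y, z in m, then the turn about the tool's z in degrees, then the opening, from -1 (shut) to 1 (fully open). A call has 1 to 12 rows; each row is the pose to reach, as a shift and turn from the pose commanded when the call began, along the tool's axes at that moment; what a row does not reach only later rows make up. A row lasts 1/10 s, in which the tool goes at most 50 mm and 8.59 degrees, less where a joint would pass 70% of its speed; a pose out of reach is approached as far as the arm can. A call with a gripper value outside its range is refused whole. The fingers move at their own pace and stop on an object; "squeeze" is the grip in N (left out, the last holds). Time passes only in rows, so rows that repeat a pose let the fingers close. It gives the time, the measured TCP pose, the force, the opening and the grip force at its end, in the units of the state.
- ctrl.get_state(): the state, without advancing time (a new reading comes with each control period).
- ctrl.read_camera(name): name is "scene" or "top" or "wrist"; returns the picture (480x640x3 uint8, red, green, blue); there is no depth.
- ctrl.calibration(name): a dict with "intrinsics" (3x3 intrinsics, pixels), "extrinsics" (4x4, takes a point from world to camera coordinates); the wrist camera has in their place "tool_from_camera" (4x4, takes a point from camera to tool coordinates, whose origin is the TCP and whose axes are the flange's). Camera axes: x right, y up, looking along -z (the intrinsics and any distortion apply to the point x, -y, -z); pixel columns grow to the right and rows downward; lengths in m; the calibration is good to about 2 mm. A picture is of the moment at which its call begins: read the wrist's pose just before it. calibration takes no time and is no camera call.
- ctrl.sign_off(): hands the job in; it is judged then, once.
The state is a dict: "time": time; "qpos": joint angles; "dq": joint speeds; "joint_efforts": joint torques, N m; "eef_pos": TCP position; "tcp_rot": TCP orientation; "contact_force": force on the tool from outside, world axes, zero at the start; "wrist_torque": the same for the moment, N m; "opening": opening from 0.0 (shut) to 1.0 (fully open); "finger_force": force on a finger pad.
Only numpy, scipy, OpenCV 4.12 (cv2) and the standard library are available. Lean on these libraries where they do the work, as an engineer would, in place of code of your own. Each camera call takes 0.05 s, during which the arm holds its last target. There are 200 camera calls.

## Working session

There is one attempt and no reset: what is moved stays moved. The work goes in short steps, Python scripts to look and compute and a tool call to move; the robot and the scene stay as the last step left them, time stands still between calls to the robot, and variables do not carry over. Pictures are saved under pics/ and viewed, at most 10 in all, crops included, and the job is handed in when it is done.

Besides the shell and the picture viewer there is one more tool, called after ">>>" as name(argument=value, ...), one argument or row to a line, values as JSON. send_rows: Moves the arm, as the interface text tells. Its arguments: {"type":"object","properties":{"steps":{"type":"array","items":{"type":"array","items":{"type":"number"}}},"squeeze":{"type":"number"}},"required":["steps"]}

```bash
mkdir -p pics; python3 - <<'E'
from plant import ctrl
import cv2,numpy as np
s=ctrl.get_state();print(s)
for n in("top","scene"):
    cv2.imwrite(f"pics/{n}0.png",ctrl.read_camera(n)[:,:,::-1])
for n in("top","scene","wrist"):print(ctrl.calibration(n))
E
```

```text
{'time': 0.0, 'qpos': array([-1.35802447e+00,  2.87173962e-01,  1.57817474e+00, -2.73631922e-05,
        1.27861947e+00, -1.50017759e-01]), 'dq': array([ 4.45990411e-04,  1.40151836e-03,  9.18515348e-05, -2.95842895e-03,
       -1.09913477e-03, -2.32295728e-04]), 'joint_efforts': array([-1.14526483e-03, -4.05981266e+01, -2.92628396e+01, -2.52495256e-04,
        5.80523410e-03, -6.43349480e-06]), 'eef_pos': array([ 0.23941962, -0.63042497,  0.23794286]), 'tcp_rot': array([ 9.83591617e-01,  1.80405434e-01, -5.03528596e-05, -1.18676297e-03]), 'contact_force': array([ 0.64755669,  1.12630678, -0.6691878 ]), 'wrist_torque': array([-0.05430182, -0.01552698,  0.05938336]), 'finger_force': 0.0, 'opening': 0.9995782429672299}
{'intrinsics': array([[494.24030998,   0.        , 320.50438056],
       [  0.        , 494.24030998, 240.23240691],
       [  0.        ,   0.        ,   1.        ]]), 'extrinsics': array([[-0.01343495, -0.9996923 ,  0.0208519 ,  0.0166673 ],
       [ 0.9982758 , -0.01221839,  0.05741198, -0.60272464],
       [-0.05713953,  0.02158727,  0.99813279, -1.29468714],
      
[... 318 characters left out ...]
196,  0.63291146,  0.53576161,  0.29925766],
       [ 0.34169356, -0.41291264,  0.84424443, -1.63161804],
       [ 0.        ,  0.        ,  0.        ,  1.        ]])}
{'intrinsics': array([[346.137294  ,   0.        , 321.9572991 ],
       [  0.        , 346.137294  , 237.39022713],
       [  0.        ,   0.        ,   1.        ]]), 'tool_from_camera': array([[-5.52476657e-04,  9.52207312e-01,  3.05452010e-01,
         7.87476011e-02],
       [ 9.99999737e-01,  3.82741488e-04,  6.15570571e-04,
        -6.98392820e-05],
       [ 4.69241641e-04,  3.05452270e-01, -9.52207273e-01,
        -1.34203618e-01],
       [ 0.00000000e+00,  0.00000000e+00,  0.00000000e+00,
         1.00000000e+00]])}
```

View pics/top0.png

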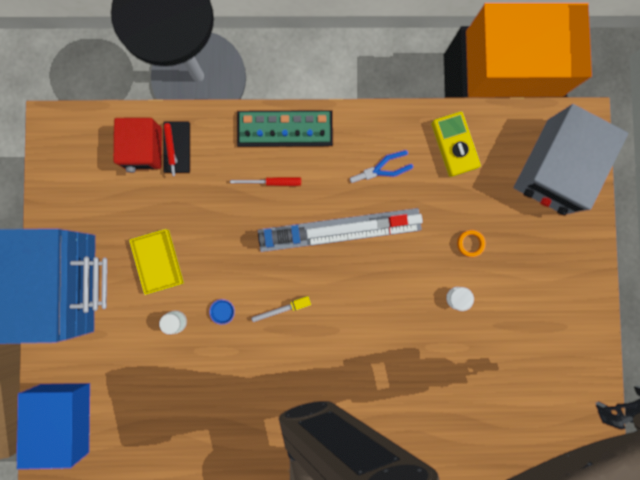

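View pics/scene0.png

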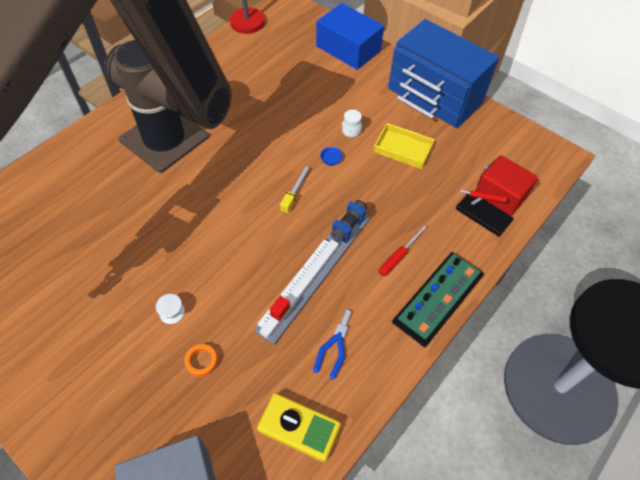

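The top view shows the rod handle at (302,302) with its tip at (253,319). The jig runs from (260,240) at the barrel end to (421,219), and the red cursor is at (398,221). The space around them is free.

```bash
cat > h.py <<'E'
from plant import ctrl
import cv2,numpy as np
from scipy.spatial.transform import Rotation as R
def cam(n,s=None):
    c=ctrl.calibration(n);K=c["intrinsics"]
    if n=="wrist":
        T=np.eye(4);T[:3,:3]=R.from_quat(s["tcp_rot"]).as_matrix();T[:3,3]=s["eef_pos"]
        E=np.linalg.inv(T@c["tool_from_camera"])
    else:E=c["extrinsics"]
    return K,E
def w(ke,uv,z):
    K,E=ke;uv=np.atleast_2d(uv).astype(float)
    d=np.c_[(uv[:,0]-K[0,2])/K[0,0],-(uv[:,1]-K[1,2])/K[1,1],-np.ones(len(uv))]@E[:3,:3]
    c=-E[:3,:3].T@E[:3,3]
    return c+d*((z-c[2])/d[:,2])[:,None]
def px(ke,p):
    K,E=ke;q=np.atleast_2d(p)@E[:3,:3].T+E[:3,3]
    return np.c_[K[0,2]-K[0,0]*q[:,0]/q[:,2],K[1,2]+K[1,1]*q[:,1]/q[:,2]]
def blobs(im,lo,hi,amin=15):
    m=cv2.inRange(cv2.cvtColor(im,cv2.COLOR_RGB2HSV),lo,hi)
    n,l,st,c=cv2.connectedComponentsWithStats(m)
    return [(c[i],st[i],cv2.minAreaRect(np.argwhere(l==i)[:,::-1].astype(np.float32))) for i in range(1,n) if st[i,4]>=amin]
def grab(n,f=None):
    s=ctrl.get_state();im=ctrl.read_camera(n)
    if f:cv2.imwrite("pics/"+f,im[:,:,::-1])
    return s,im,cam(n,s)
def local(s,p):
    return R.from_quat(s["tcp_rot"]).inv().apply(np.asarray(p)-s["eef_pos"])
E
python3 - <<'E'
from h import *
k=cam("top");k2=cam("scene")
a=w(k,[[302,302],[253,319]],[.03,.015]);print("rod",a)
b=w(k,[[264,247.5],[260,231],[421,211],[421,226]],.012);print("jig base",b)
c=w(k,[[398,221]],.068);print("cur",c)
print(px(k2,np.r_[a,b,c]))
im=cv2.imread("pics/scene0.png")[:,:,::-1]
for x in blobs(im,(22,150,120),(32,255,255)):print(x[0],x[1][4])
E
```

```text
rod [[0.44143948 0.05962871 0.03      ]
 [0.3979362  0.18902643 0.015     ]]
jig base [[ 0.58568716  0.15917769  0.012     ]
 [ 0.62975731  0.16949409  0.012     ]
 [ 0.6784978  -0.2621302   0.012     ]
 [ 0.63809535 -0.26111321  0.012     ]]
cur [[ 0.64695791 -0.18946385  0.068     ]]
[[286.70572549 199.9087515 ]
 [306.46814826 167.32123042]
 [351.26322407 210.19191969]
 [366.4626725  216.7313491 ]
 [268.41385886 342.40183726]
 [256.24577038 331.39860423]
 [278.78632436 302.47949285]]
[403.5014997  145.29214157] 1667
[286.95431472 201.97461929] 197
[293.52673175 425.67735937] 2151
```

>>> send_rows(
  steps=[
    [0.25, -0.205, 0.01, -60, 1],
    [0.25, -0.205, 0.01, -60, 1],
    [0.25, -0.205, 0.01, -60, 1],
    [0.25, -0.205, 0.01, -60, 1],
    [0.25, -0.205, 0.02, -60, 1],
    [0.25, -0.205, 0.03, -60, 1],
    [0.353, -0.406, 0.03, -88, 1],
    [0.353, -0.406, 0.03, -88, 1],
    [0.353, -0.406, 0.03, -88, 1],
    [0.353, -0.406, 0.03, -88, 1],
    [0.353, -0.406, 0.03, -88, 1],
    [0.353, -0.406, 0.03, -88, 1],
  ],
)

```text
time: 1.3
eef_pos: [0.4251, -0.121, 0.2084]
tcp_rot: [0.579, 0.815, 0.001, -0.001]
contact_force: [0.5, -1.1, 0.1]
opening: 0.999
finger_force: 0.0
```

```bash
python3 - <<'E'
from h import *
s=ctrl.get_state();print(s["eef_pos"],s["tcp_rot"],s["time"],s["qpos"])
print(local(s,[.44,.04,.18]),R.from_quat(s["tcp_rot"]).as_matrix())
E
```

```text
[ 0.42513562 -0.12096725  0.20838548] [ 5.79110688e-01  8.15247817e-01  6.42624595e-04 -1.18105948e-03] 1.3 [-5.08378306e-01 -2.20638324e-01  2.15506945e+00  1.64118763e-03
  1.20936986e+00 -8.44480541e-01]
[0.14702104 0.06704481 0.02875667] [[-3.29258832e-01  9.44238967e-01 -1.18141079e-03]
 [ 9.44235931e-01  3.29260795e-01  2.41572494e-03]
 [ 2.67001388e-03 -3.20131747e-04 -9.99996384e-01]]
```

>>> send_rows(
  steps=[
    [0.147, 0.067, 0.028, 0, 1],
    [0.147, 0.067, 0.028, 0, 1],
    [0.147, 0.067, 0.028, 0, 1],
    [0.147, 0.067, 0.028, 0, 1],
    [0.147, 0.067, 0.028, 0, 1],
  ],
)

```text
time: 1.8
eef_pos: [0.441, 0.036, 0.1804]
tcp_rot: [0.581, 0.814, -0.0, -0.001]
contact_force: [0.5, 0.3, -1.2]
opening: 0.996
finger_force: 0.0
```

```bash
python3 - <<'E'
from h import *
import pickle
s,im,k=grab("wrist","w1.png");pickle.dump((s,im),open("w1.pkl","wb"));print(s["eef_pos"],s["tcp_rot"])
for x in blobs(im,(22,150,100),(34,255,255),200):print(x[0],x[1],cv2.boxPoints(x[2]))
E
```

```text
[0.44097337 0.03604539 0.1803936 ] [ 5.80802106e-01  8.14044227e-01 -4.70876522e-04 -8.29639597e-04]
[331.93670886 164.86075949] [317 160  30  10 237] [[317. 160.]
 [346. 160.]
 [346. 169.]
 [317. 169.]]
[330.89485134 197.15591008] [ 317  174   30   48 1379] [[317. 174.]
 [346. 174.]
 [346. 221.]
 [317. 221.]]
```

View pics/w1.png

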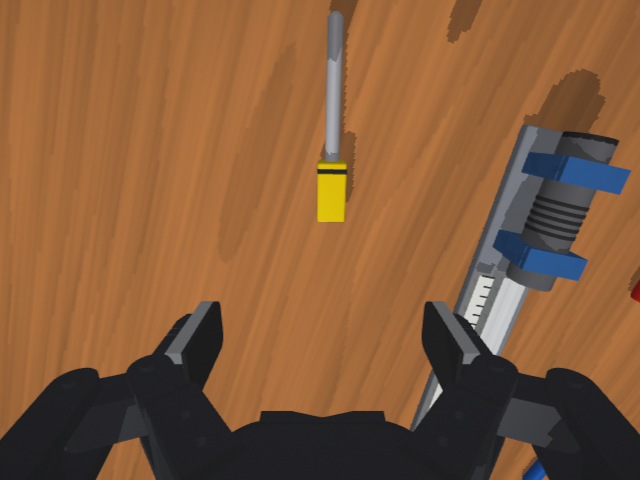

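The wrist view shows the yellow handle at cols 317–346, with its top rear edge at row 221. The rod runs up to its tip at about (335,12). The barrel mouth is at about (530,285) and the rail runs down and to the left of it.

```bash
python3 - <<'E'
from h import *
import pickle
s,im=pickle.load(open("w1.pkl","rb"));k=cam("wrist",s)
rear=w(k,[[331.3,221.5]],.03)[0]; tip=w(k,[[335.5,12]],.017)[0]
print(rear,tip,np.linalg.norm((tip-rear)[:2]),"want .160")
f=w(k,[[332,r] for r in(160,163,169,174)],.03);print(np.linalg.norm((f-rear)[:,:2],axis=1))
c=rear[:2]-rear[:2]
d=(tip-rear)[:2];d/=np.linalg.norm(d);print("ang",np.degrees(np.arctan2(d[1],d[0])))
h=np.r_[rear[:2]+.025*d,.012];print("handle",h,"local",local(s,h))
x=R.from_quat(s["tcp_rot"]).apply([1,0,0]);print("toolx ang",np.degrees(np.arctan2(x[1],x[0])))
# rail edges: white/grey in a few rows
for r in (300,320,340,360,380,400):print(r,im[r,400:540:1].max(1).astype(int)[::6])
E
python3 -c "
import cv2;i=cv2.imread('pics/w1.png')[110:430,400:640];cv2.imwrite('pics/w1c.png',cv2.resize(i,None,fx=1.85,fy=1.85,interpolation=cv2.INTER_CUBIC))"
```

```text
[0.4482214  0.04007964 0.03      ] [0.39879256 0.19064712 0.017     ] 0.15847327396955788 want .160
[0.0512877  0.04891273 0.04412563 0.04009807]
ang 108.17416048998594
handle [0.44042374 0.06383246 0.012     ] local [0.02631886 0.00881182 0.16839982]
toolx ang 108.98596630974927
300 [161 161 161 145 166 156 160 162 151 150  75 120 214 214 213 107 202 194
 204 198 137 152 154 166]
320 [162 157 155 164  32  32  31  31 100 100  36  36 214 123 107 201 201 205
 201 128 155 153 172 162]
340 [152 169 162 163  32  31  32  32  29  31 101 100  39  35 199 201 199 165
 157 153 173 159 172 168]
360 [161 163 162 152 147  32  32  31  32  28  36 122  92  36  36  36  36  36
 100 158 171 167 159 161]
380 [162 158 153 163 171  78 115  32  31  30  37  35  36  36  36  36  36  36
  35  36  35  37  36  36]
400 [153 146 170 175  88 118  58  36  35  36  36  36  35  35  33  32  36  36
  42  71  70  40  34  36]
```

View pics/w1c.png

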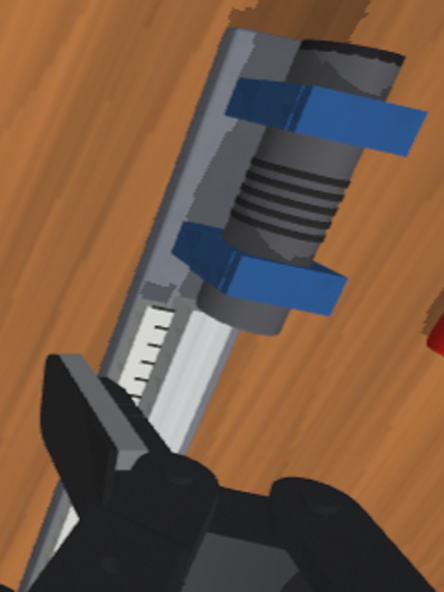

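The crop confirms the jig: the barrel mouth edge is at crop (237,325) and the rail lies beside the ticked white strip. The rod measures 158 mm against the 160 mm given, so I'm going down to grasp it.

>>> send_rows(
  steps=[
    [0.026, 0.009, 0.04, 0.8, 1],
    [0.026, 0.009, 0.09, 0.8, 1],
    [0.026, 0.009, 0.13, 0.8, 1],
    [0.026, 0.009, 0.155, 0.8, 1],
    [0.026, 0.009, 0.168, 0.8, 1],
    [0.026, 0.009, 0.168, 0.8, 0.4],
    [0.026, 0.009, 0.168, 0.8, 0],
    [0.026, 0.009, 0.168, 0.8, -0.5],
    [0.026, 0.009, 0.168, 0.8, -1],
    [0.026, 0.009, 0.168, 0.8, -1],
    [0.026, 0.009, 0.168, 0.8, -1],
    [0.026, 0.009, 0.168, 0.8, -1],
  ],
  squeeze=45,
)

```text
time: 3.05
eef_pos: [0.4429, 0.0617, 0.0147]
tcp_rot: [0.588, 0.809, 0.0, 0.001]
contact_force: [-1.3, -1.4, 5.2]
opening: 0.271
finger_force: 46.3
```

>>> send_rows(
  steps=[
    [0, 0, -0.02, 0, -1],
    [0, 0, -0.06, 0, -1],
    [0, 0, -0.1, 0, -1],
    [-0.02, 0.012, -0.128, 0, -1],
    [-0.227, 0.134, -0.13, 11.4, -1],
    [-0.227, 0.134, -0.13, 11.4, -1],
    [-0.227, 0.134, -0.13, 11.4, -1],
    [-0.227, 0.134, -0.13, 11.4, -1],
    [-0.227, 0.134, -0.13, 11.4, -1],
    [-0.227, 0.134, -0.13, 11.4, -1],
    [-0.227, 0.134, -0.13, 11.4, -1],
  ],
)

```text
time: 4.15
eef_pos: [0.6387, -0.1126, 0.1417]
tcp_rot: [0.666, 0.746, -0.0, -0.001]
contact_force: [0.1, 1.0, -2.7]
opening: 0.273
finger_force: 45.3
```

```bash
python3 - <<'E'
from h import *
import pickle
s,im,k=grab("wrist","w2.png");pickle.dump((s,im),open("w2.pkl","wb"));print(s["eef_pos"],s["tcp_rot"],s["opening"],s["contact_force"],s["time"])
E
```

```text
[ 0.63869416 -0.11256357  0.14173416] [ 6.65657982e-01  7.46255434e-01 -3.96225917e-04 -1.45650226e-03] 0.2731705830254744 [ 0.05391542  1.02244881 -2.74262008] 4.15
```

View pics/w2.png

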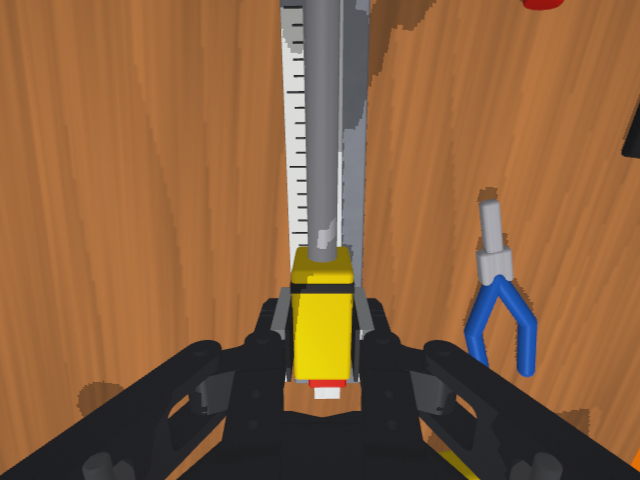

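The handle is held squarely, with the rod straight along col ~322. The rail and scale are behind it: the base right edge is at cols 368→360 and the strip left edge at 281→290. I'll fit the base edges next.

```bash
python3 - <<'E'
from h import *
import pickle
s,im=pickle.load(open("w2.pkl","rb"));k=cam("wrist",s)
hsv=cv2.cvtColor(im,cv2.COLOR_RGB2HSV);wood=(hsv[...,1]>80)&(hsv[...,0]<25)
L=[];Rr=[]
for r in range(10,240,8):
    c=np.where(wood[r,230:310])[0]+230; d=np.where(wood[r,330:430])[0]+330
    L.append((c.max()+1,r)); Rr.append((d.min(),r))
print(L[::4],Rr[::4])
x=R.from_quat(s["tcp_rot"]).as_matrix()[:,0];print("tool ang",np.degrees(np.arctan2(x[1],x[0])))
for nm,P in(("L",L),("R",Rr)):
    q=w(k,P,.012);l=cv2.fitLine(q[:,:2].astype(np.float32),cv2.DIST_HUBER,0,.001,.001).ravel()
    if l[1]<0:l[:2]*=-1
    t=(np.array([s["eef_pos"][1]])-l[3])/l[1]
    lo=local(s,[*(l[2:]+l[:2]*t),.012]);print(nm,np.degrees(np.arctan2(l[1],l[0])),"local y",lo,l)
print(im[60,275:375].max(1)); print(im[160,275:375].max(1))
E
```

```text
[(np.int64(280), 10), (np.int64(281), 42), (np.int64(282), 74), (np.int64(284), 106), (np.int64(285), 138), (np.int64(286), 170), (np.int64(288), 202), (np.int64(289), 234)] [(np.int64(370), 10), (np.int64(369), 42), (np.int64(368), 74), (np.int64(367), 106), (np.int64(366), 138), (np.int64(365), 170), (np.int64(364), 202), (np.int64(364), 234)]
tool ang 96.53411666994386
L 97.07527 local y [ 0.00280311 -0.02600943  0.12980518] [-0.12317335  0.99238515  0.60182977 -0.02914022]
R 97.03114 local y [-0.00402493  0.03360373  0.12964309] [-0.12240896  0.99247974  0.66116905 -0.02322881]
[152 151 151 152 152 153 140 186 219 218 219 218 219 219 219 219 219 187
 122  93  92  92 105 115 115 115 114 115 107  95  94  99 104 106 108 110
 112 113 115 116 118 120 123 124 125 126 127 127 126 124 122 120 118 116
 115 115 115 113 112 110 108 106 104  96 127 150 150 129 101  94  95  94
  95  94  95  95  95  95  94  94  95  95  95  96  96  96  96  95  96  95
  96  94  89  94 112 118 118 117 116 117]
[154 154 151 150 154 161 166 169 171 172 157 193 220 220 220 220 220 219
 220 220 220 220 220 220 220 220 220 220 220 220 196 135 100 108 112 114
 116 117 119 121 122 124 126 127 128 128 129 129 128 125 123 122 120 118
 118 118 117 114 112 110 108 103 114 184 217 217 188 146 138 142 142 141
 140 141 141 141 141 141 141 141 141 141 141 141 141 141 141 141 136 125
 123 149 161 163 165 166 168 169 170 170]
```

>>> send_rows(
  steps=[
    [-0.003, 0.004, 0, -0.5, -1],
    [-0.003, 0.004, 0.04, -0.5, -1],
    [-0.003, 0.004, 0.07, -0.5, -1],
    [-0.003, 0.004, 0.085, -0.5, -1],
    [-0.003, 0.004, 0.088, -0.5, -1],
    [-0.003, 0.004, 0.088, -0.5, -1],
  ],
)

```text
time: 4.8
eef_pos: [0.6438, -0.1147, 0.0558]
tcp_rot: [0.662, 0.75, 0.0, 0.0]
contact_force: [0.5, -0.4, -1.9]
opening: 0.269
finger_force: 45.3
```

```bash
python3 - <<'E'
from h import *
import pickle
s,im,k=grab("wrist","w3.png");pickle.dump((s,im),open("w3.pkl","wb"));print(s["eef_pos"],s["tcp_rot"],s["opening"],s["contact_force"],s["time"])
im2=ctrl.read_camera("scene");c=im2[180:350,230:400];cv2.imwrite("pics/s3.png",cv2.resize(c[:,:,::-1],None,fx=3.5,fy=3.5,interpolation=cv2.INTER_CUBIC))
hsv=cv2.cvtColor(im,cv2.COLOR_RGB2HSV);wood=(hsv[...,1]>80)&(hsv[...,0]<25)
L=[];Rr=[]
for r in range(10,240,8):
    c=np.where(wood[r,200:310])[0]+200; d=np.where(wood[r,330:450])[0]+330
    L.append((c.max()+1,r)); Rr.append((d.min(),r))
for nm,P in(("L",L),("R",Rr)):
    q=w(k,P,.012);l=cv2.fitLine(q[:,:2].astype(np.float32),cv2.DIST_HUBER,0,.001,.001).ravel()
    if l[1]<0:l[:2]*=-1
    t=(s["eef_pos"][1]-l[3])/l[1]
    print(nm,np.degrees(np.arctan2(l[1],l[0])),"local y",local(s,[*(l[2:]+l[:2]*t),.012]))
x=R.from_quat(s["tcp_rot"]).as_matrix()[:,0];print("tool ang",np.degrees(np.arctan2(x[1],x[0])))
E
```

```text
[ 0.64383193 -0.11466439  0.05584891] [6.61796130e-01 7.49683809e-01 1.11062260e-04 2.37373784e-04] 0.26929403362782567 [ 0.50032625 -0.38581358 -1.91093884] 4.8
L 97.03925 local y [ 0.00398983 -0.03186204  0.04383276]
R 96.84645 local y [-0.0034683   0.02779477  0.043863  ]
tool ang 97.1259933306364
```

View pics/w3.png

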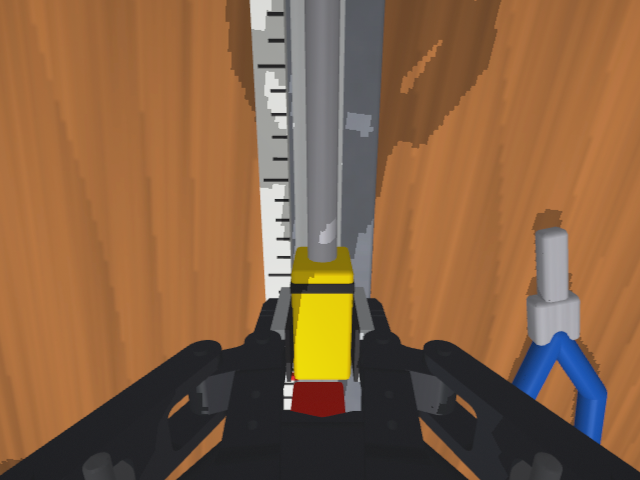

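View pics/s3.png

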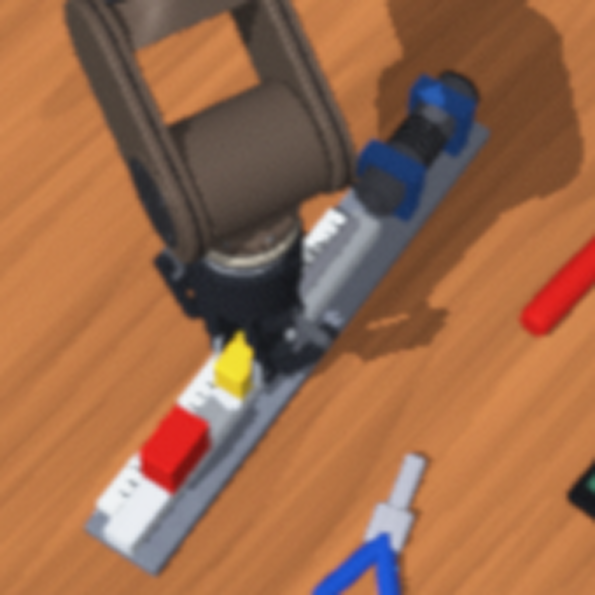

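The handle is over the rail, with the cursor clear behind it and the barrel ahead. The base edges put the rail centre about 2 mm to the left. I'll check this on the rail's own edges.

```bash
python3 - <<'E'
from h import *
import pickle
s,im=pickle.load(open("w3.pkl","rb"));k=cam("wrist",s)
for r in(15,80,150,215):print(r,list(map(int,im[r,280:352].mean(1))))
# predicted rail edges for centre offset dy at z=.03
x,y=[R.from_quat(s["tcp_rot"]).apply(v) for v in([1,0,0],[0,1,0])]
for dy in(-.002,0):
  for e in(-.011,.011):
    P=np.array([s["eef_pos"]+t*x+(dy+e)*y for t in np.linspace(.03,.14,6)]);P[:,2]=.03
    print(dy,e,px(k,P).round(0).tolist())
E
```

```text
15 [54, 56, 56, 80, 104, 105, 96, 91, 91, 91, 127, 149, 151, 151, 152, 153, 152, 151, 149, 150, 149, 150, 150, 149, 127, 99, 100, 103, 104, 107, 109, 111, 112, 114, 115, 117, 119, 121, 123, 124, 126, 126, 126, 125, 124, 122, 119, 118, 115, 114, 114, 114, 113, 111, 109, 108, 107, 105, 100, 100, 132, 150, 150, 150, 135, 105, 89, 90, 90, 90, 90, 90]
80 [160, 160, 160, 160, 160, 142, 118, 105, 95, 94, 118, 139, 149, 155, 156, 155, 155, 155, 154, 152, 153, 153, 154, 153, 152, 123, 97, 104, 107, 109, 111, 112, 114, 115, 117, 119, 121, 124, 125, 127, 127, 128, 128, 127, 125, 123, 120, 119, 118, 117, 117, 117, 115, 113, 112, 109, 108, 103, 103, 134, 154, 154, 154, 132, 101, 93, 93, 93, 94, 93, 93, 92]
150 [161, 160, 160, 160, 160, 160, 161, 138, 114, 105, 96, 95, 95, 122, 149, 157, 156, 156, 154, 154, 153, 152, 152, 153, 152, 152, 126, 102, 108, 111, 113, 115, 117, 119, 121, 123, 125, 127, 127, 128, 128, 129, 129, 128, 126, 124, 122, 120, 119, 119, 119, 117, 115, 112, 111, 109, 105, 105, 137, 156, 156, 154, 127, 95, 95, 94, 95, 95, 95, 96, 96, 96]
215 [225, 198, 159, 158, 159, 158, 158, 159, 158, 137, 112, 102, 95, 95, 111, 142, 157, 156, 156, 153, 152, 151, 150, 150, 150, 150, 151, 127, 107, 113, 115, 117, 119, 121, 123, 126, 127, 128, 128, 128, 129, 129, 128, 128, 126, 124, 122, 122, 120, 119, 119, 116, 113, 111, 110, 107, 101, 133, 155, 154, 147, 118, 95, 95, 95, 95, 95, 94, 94, 95, 94, 94]
-0.002 -0.011 [[294.0, 232.0], [293.0, 187.0], [292.0, 137.0], [290.0, 83.0], [289.0, 24.0], [287.0, -41.0]]
-0.002 0.011 [[340.0, 232.0], [341.0, 187.0], [341.0, 137.0], [342.0, 83.0], [343.0, 24.0], [344.0, -41.0]]
0 -0.011 [[299.0, 232.0], [297.0, 187.0], [296.0, 137.0], [295.0, 83.0], [294.0, 24.0], [292.0, -41.0]]
0 0.011 [[344.0, 232.0], [345.0, 187.0], [346.0, 137.0], [347.0, 83.0], [348.0, 24.0], [349.0, -41.0]]
```

>>> send_rows(
  steps=[
    [0, -0.0017, 0.005, 0.1, -1],
    [0, -0.0017, 0.008, 0.1, -1],
    [0, -0.0017, 0.01, 0.1, -1],
    [0, -0.0017, 0.01, 0.1, -1],
  ],
)

```text
time: 5.3
eef_pos: [0.6416, -0.1151, 0.0449]
tcp_rot: [0.663, 0.749, -0.0, -0.0]
contact_force: [-0.3, -0.5, -2.7]
opening: 0.268
finger_force: 45.3
```

>>> send_rows(
  steps=[
    [0, 0, 0.001, 0, -1],
    [0, 0, 0.001, 0, -1],
  ],
)

```text
time: 5.5
eef_pos: [0.642, -0.1152, 0.0448]
tcp_rot: [0.663, 0.749, -0.0, 0.0]
contact_force: [-0.9, -0.1, -0.2]
opening: 0.273
finger_force: 45.6
```

>>> send_rows(
  steps=[
    [0, 0, 0.001, 0, -1],
    [0, 0, 0.001, 0, -1],
  ],
)

```text
time: 5.7
eef_pos: [0.6421, -0.1153, 0.0448]
tcp_rot: [0.663, 0.749, -0.0, -0.0]
contact_force: [-3.6, 0.7, 4.8]
opening: 0.268
finger_force: 46.3
```

>>> send_rows(
  steps=[
    [0.003, 0, -0.001, 0, -1],
    [0.008, 0, -0.001, 0, -1],
    [0.013, 0, -0.001, 0, -1],
    [0.017, 0, -0.001, 0, -1],
  ],
)

```text
time: 6.1
eef_pos: [0.6403, -0.0982, 0.0447]
tcp_rot: [0.663, 0.749, 0.0, 0.001]
contact_force: [-0.3, -2.1, 1.0]
opening: 0.267
finger_force: 45.7
```

>>> send_rows(
  steps=[
    [0.003, 0, 0, 0, -1],
    [0.006, 0, 0, 0, -1],
    [0.009, 0, 0, 0, -1],
  ],
)

```text
time: 6.4
eef_pos: [0.6391, -0.0894, 0.0447]
tcp_rot: [0.663, 0.749, 0.0, 0.001]
contact_force: [0.5, -2.7, 2.3]
opening: 0.269
finger_force: 45.7
```

>>> send_rows(
  steps=[
    [0.003, 0, 0, 0, -1],
    [0.006, 0, 0, 0, -1],
    [0.008, 0, 0, 0, -1],
  ],
)

```text
time: 6.7
eef_pos: [0.6381, -0.0815, 0.0447]
tcp_rot: [0.663, 0.749, 0.0, 0.0]
contact_force: [-0.2, -2.9, 2.4]
opening: 0.275
finger_force: 45.9
```

>>> send_rows(
  steps=[
    [0.003, 0, 0, 0, -1],
    [0.006, 0, 0, 0, -1],
    [0.008, 0, 0, 0, -1],
  ],
)

```text
time: 7.0
eef_pos: [0.6371, -0.0735, 0.0447]
tcp_rot: [0.663, 0.749, 0.0, 0.0]
contact_force: [0.5, -3.2, 3.7]
opening: 0.275
finger_force: 46.0
```

```bash
python3 - <<'E'
from h import *
s,im,k=grab("wrist","w4.png");print(s["eef_pos"],s["contact_force"],s["wrist_torque"])
im2=ctrl.read_camera("scene");c=im2[180:350,230:400];c=cv2.resize(c[:,:,::-1],None,fx=3.5,fy=3.5,interpolation=cv2.INTER_CUBIC)[:590,:400]
c=np.hstack([c[:480],im[:480,120:520,::-1]]);cv2.imwrite("pics/m4.png",c)
E
```

```text
[ 0.63713289 -0.07349971  0.04473624] [ 0.54128587 -3.17982439  3.68213798] [-0.62449363 -0.02947166 -0.01548928]
```

View pics/m4.png

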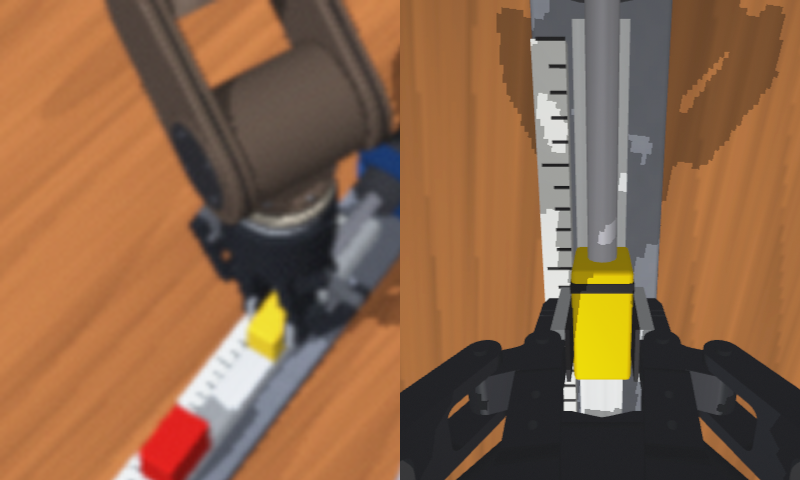

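The rod sits centred on the rail, with the rail end at row 20 of the right-hand view. That puts the tip about 18 mm inside the bore with no side force, so I'm continuing gently.

>>> send_rows(
  steps=[
    [0.004, 0, -0.0003, 0, -1],
    [0.008, 0, -0.0003, 0, -1],
    [0.012, 0, -0.0003, 0, -1],
    [0.016, 0, -0.0003, 0, -1],
    [0.018, 0, -0.0003, 0, -1],
  ],
)

```text
time: 7.6
eef_pos: [0.6346, -0.0552, 0.0447]
tcp_rot: [0.663, 0.749, 0.0, 0.0]
contact_force: [0.8, -3.9, 4.3]
opening: 0.271
finger_force: 46.2
```

>>> send_rows(
  steps=[
    [0.002, 0, 0, 0, -1],
    [0.004, 0, 0, 0, -1],
    [0.006, 0, 0, 0, -1],
    [0.008, 0, 0, 0, -1],
  ],
)

```text
time: 8.0
eef_pos: [0.6337, -0.0477, 0.0447]
tcp_rot: [0.663, 0.749, 0.0, 0.0]
contact_force: [0.8, -3.8, 4.1]
opening: 0.27
finger_force: 46.2
```

>>> send_rows(
  steps=[
    [0.002, 0, 0, 0, -1],
    [0.004, 0, 0, 0, -1],
    [0.006, 0, 0, 0, -1],
  ],
)

```text
time: 8.3
eef_pos: [0.633, -0.0417, 0.0447]
tcp_rot: [0.663, 0.749, 0.0, 0.0]
contact_force: [-0.4, -4.3, 4.7]
opening: 0.267
finger_force: 46.2
```

>>> send_rows(
  steps=[
    [0.002, 0, 0, 0, -1],
    [0.004, 0, 0, 0, -1],
    [0.006, 0, 0, 0, -1],
  ],
)

```text
time: 8.6
eef_pos: [0.6323, -0.0357, 0.0447]
tcp_rot: [0.663, 0.749, 0.0, 0.0]
contact_force: [0.9, -4.9, 5.3]
opening: 0.266
finger_force: 46.2
```

>>> send_rows(
  steps=[
    [0.002, 0, -0.0005, 0, -1],
    [0.004, 0, -0.0005, 0, -1],
  ],
)

```text
time: 8.8
eef_pos: [0.6317, -0.0331, 0.0447]
tcp_rot: [0.662, 0.749, -0.001, 0.001]
contact_force: [0.5, -13.4, 0.8]
opening: 0.269
finger_force: 45.8
```

>>> send_rows(
  steps=[
    [0.002, 0, 0, 0, -1],
    [0.004, 0, 0, 0, -1],
  ],
)

```text
time: 9.0
eef_pos: [0.6322, -0.0328, 0.0452]
tcp_rot: [0.662, 0.75, -0.003, 0.004]
contact_force: [3.6, -23.8, 1.7]
opening: 0.267
finger_force: 45.8
```

>>> send_rows(
  steps=[
    [0.002, 0, 0, 0, -1],
    [0.004, 0, 0, 0, -1],
  ],
)

```text
time: 9.2
eef_pos: [0.6326, -0.0325, 0.0461]
tcp_rot: [0.661, 0.751, -0.005, 0.007]
contact_force: [2.2, -32.9, 1.6]
opening: 0.268
finger_force: 45.8
```

>>> send_rows(
  steps=[
    [0.002, 0, 0, 0, -1],
    [0.004, 0, 0, 0, -1],
  ],
)

```text
time: 9.4
eef_pos: [0.6332, -0.0322, 0.047]
tcp_rot: [0.66, 0.751, -0.006, 0.01]
contact_force: [2.2, -42.7, 1.8]
opening: 0.273
finger_force: 45.9
```

>>> send_rows(
  steps=[
    [-0.004, 0, 0, 0, -1],
    [-0.008, 0, 0, 0, -1],
    [-0.011, 0, 0, 0, -1],
    [-0.011, 0, 0, 0, -1],
  ],
)

```text
time: 9.8
eef_pos: [0.6315, -0.0332, 0.0447]
tcp_rot: [0.663, 0.749, -0.001, 0.001]
contact_force: [1.0, -10.2, 2.1]
opening: 0.27
finger_force: 45.9
```

>>> send_rows(
  steps=[
    [-0.002, 0, 0, 0, -1],
    [-0.002, 0, 0, 0, -1],
    [-0.002, 0, 0, 0, -0.2],
    [-0.002, 0, 0, 0, 0.1],
    [-0.002, 0, 0, 0, 0.1],
    [-0.002, 0, 0, 0, 0.1],
  ],
)

```text
time: 10.4
eef_pos: [0.6311, -0.0319, 0.0444]
tcp_rot: [0.663, 0.749, -0.0, -0.001]
contact_force: [0.4, 0.0, 0.2]
opening: 0.55
finger_force: 0.0
```

>>> send_rows(
  steps=[
    [-0.002, 0, -0.02, 0, 0.1],
    [-0.002, 0, -0.06, 0, 0.1],
    [-0.002, 0, -0.1, 0, 0.1],
    [-0.05, 0, -0.12, 0, 0.1],
    [-0.1, 0, -0.12, 0, 0.1],
    [-0.1, 0, -0.12, 0, 0.1],
  ],
)

```text
time: 11.0
eef_pos: [0.645, -0.137, 0.1669]
tcp_rot: [0.664, 0.747, 0.0, 0.002]
contact_force: [0.5, 0.6, -1.0]
opening: 0.552
finger_force: 0.0
```

```bash
python3 - <<'E'
from h import *
import pickle
s,im,k=grab("wrist","w5.png");pickle.dump((s,im),open("w5.pkl","wb"));print(s["eef_pos"],s["contact_force"],s["tcp_rot"])
for n,lo,hi in(("y",(22,150,100),(34,255,255)),("r",(0,180,80),(6,255,255))):
    for x in blobs(im,lo,hi,100):print(n,x[0],x[1],cv2.boxPoints(x[2]).round(0).tolist())
E
```

```text
[ 0.64502882 -0.13698943  0.16694594] [ 0.46954516  0.58725191 -0.97721631] [6.64417108e-01 7.47358737e-01 1.53142619e-04 2.19141636e-03]
y [319.31772575  40.54849498] [301  37  38   8 299] [[301.0, 37.0], [338.0, 37.0], [338.0, 44.0], [301.0, 44.0]]
y [319.43690476  85.63253968] [ 301   52   38   70 2520] [[301.0, 52.0], [338.0, 52.0], [338.0, 121.0], [301.0, 121.0]]
y [567.72368421 404.12280702] [552 393  31  28 228] [[552.0, 395.0], [556.0, 389.0], [587.0, 414.0], [582.0, 420.0]]
y [454.35836431 442.70111524] [ 440  412   37   68 1345] [[420.0, 427.0], [447.0, 407.0], [489.0, 464.0], [462.0, 484.0]]
r [320.36552567 300.9796251 ] [ 288  264   52   73 2454] [[288.0, 264.0], [339.0, 264.0], [339.0, 336.0], [288.0, 336.0]]
```

View pics/w5.png

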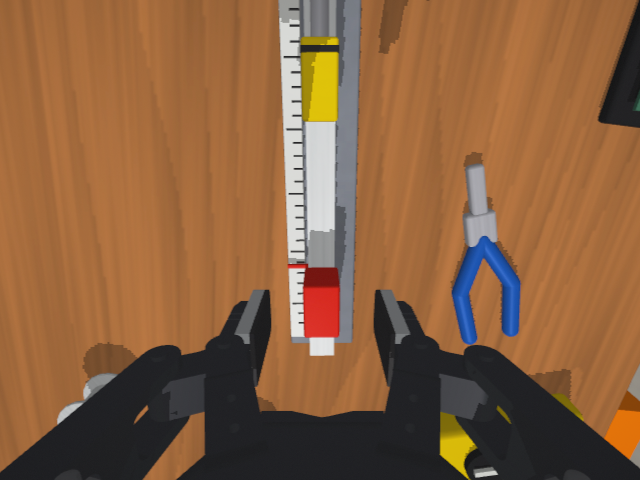

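The rod lies flat and straight on the rail, with its handle top at rows 38–121. The red cursor is at cols 303–339, with its rear top edge at row 336. Next I'll work out the grasp for the cursor.

```bash
python3 - <<'E'
from h import *
import pickle
s,im=pickle.load(open("w5.pkl","rb"));k=cam("wrist",s)
P=w(k,[[321.5,336.5]],.068)[0];F=w(k,[[321.5,r] for r in range(276,294,3)],.068)
x=R.from_quat(s["tcp_rot"]).as_matrix()[:,0]
print("rear local",local(s,P),"lens",np.linalg.norm((F-P)[:,:2],axis=1))
print("centre",local(s,P+.0225*x))
H=w(k,[[319.5,121.5]],.06)[0];print("rod end local",local(s,H),"travel",local(s,H)[0]-local(s,P)[0]-.045)
E
```

```text
rear local [-7.74944010e-02 -3.07606642e-05  9.91848641e-02] lens [0.0514704  0.04906134 0.04663813 0.04420066 0.04174878 0.03928239]
centre [-5.49944010e-02 -3.07606642e-05  9.91848641e-02]
rod end local [ 0.08161502 -0.00120065  0.10669247] travel 0.11410941733614778
```

>>> send_rows(
  steps=[
    [-0.04, 0, 0.02, 0, 0.1],
    [-0.055, 0, 0.06, 0, 0.1],
    [-0.055, 0, 0.1, 0, 0.1],
    [-0.055, 0, 0.115, 0, 0.1],
    [-0.055, 0, 0.115, 0, 0.1],
    [-0.055, 0, 0.115, 0, -0.2],
    [-0.055, 0, 0.115, 0, -0.5],
    [-0.055, 0, 0.115, 0, -1],
    [-0.055, 0, 0.115, 0, -1],
    [-0.055, 0, 0.115, 0, -1],
  ],
  squeeze=25,
)

```text
time: 12.05
eef_pos: [0.6506, -0.1864, 0.0524]
tcp_rot: [0.662, 0.749, -0.0, -0.0]
contact_force: [-4.6, 0.7, 2.7]
opening: 0.323
finger_force: 27.3
```

>>> send_rows(
  steps=[
    [0.006, 0, 0, 0, -1],
    [0.018, 0, 0, 0, -1],
    [0.03, 0, 0, 0, -1],
    [0.042, 0, 0, 0, -1],
    [0.054, 0, 0, 0, -1],
    [0.066, 0, 0, 0, -1],
    [0.078, 0, 0, 0, -1],
    [0.088, 0, 0, 0, -1],
    [0.096, 0, 0, 0, -1],
    [0.1, 0, 0, 0, -1],
    [0.103, 0, 0, 0, -1],
    [0.103, 0, 0, 0, -1],
  ],
)

```text
time: 13.25
eef_pos: [0.6381, -0.0842, 0.0524]
tcp_rot: [0.662, 0.749, -0.0, 0.0]
contact_force: [-5.6, 0.0, 2.2]
opening: 0.324
finger_force: 27.4
```

>>> send_rows(
  steps=[
    [0.002, 0, 0, 0, -1],
    [0.003, 0, 0, 0, -1],
    [0.004, 0, 0, 0, -1],
  ],
)

```text
time: 13.55
eef_pos: [0.6377, -0.081, 0.0524]
tcp_rot: [0.662, 0.749, -0.001, 0.001]
contact_force: [-5.9, -2.2, 2.2]
opening: 0.321
finger_force: 27.3
```

>>> send_rows(
  steps=[
    [0.001, 0, 0, 0, -1],
    [0.002, 0, 0, 0, -1],
    [0.003, 0, 0, 0, -1],
  ],
)

```text
time: 13.85
eef_pos: [0.6374, -0.078, 0.0524]
tcp_rot: [0.662, 0.749, -0.001, 0.001]
contact_force: [-4.9, -2.8, 2.3]
opening: 0.324
finger_force: 27.3
```

>>> send_rows(
  steps=[
    [0.001, 0, 0, 0, -1],
    [0.002, 0, 0, 0, -1],
  ],
)

```text
time: 14.05
eef_pos: [0.6371, -0.076, 0.0524]
tcp_rot: [0.662, 0.749, -0.001, 0.001]
contact_force: [-4.4, -2.7, 2.4]
opening: 0.324
finger_force: 27.3
```

>>> send_rows(
  steps=[
    [0.001, 0, 0, 0, -1],
    [0.002, 0, 0, 0, -1],
  ],
)

```text
time: 14.25
eef_pos: [0.6369, -0.0741, 0.0524]
tcp_rot: [0.662, 0.749, -0.001, 0.001]
contact_force: [-4.8, -2.8, 1.3]
opening: 0.319
finger_force: 27.3
```

>>> send_rows(
  steps=[
    [0.001, 0, 0, 0, -1],
    [0.002, 0, 0, 0, -1],
  ],
)

```text
time: 14.45
eef_pos: [0.6366, -0.0721, 0.0524]
tcp_rot: [0.662, 0.749, -0.001, 0.001]
contact_force: [-4.9, -2.0, 2.5]
opening: 0.324
finger_force: 27.3
```

>>> send_rows(
  steps=[
    [0.001, 0, 0, 0, -1],
    [0.002, 0, 0, 0, -1],
  ],
)

```text
time: 14.65
eef_pos: [0.6365, -0.0709, 0.0524]
tcp_rot: [0.662, 0.749, -0.001, 0.001]
contact_force: [-5.3, -7.0, 1.2]
opening: 0.324
finger_force: 27.2
```

>>> send_rows(
  steps=[
    [0.001, 0, 0, 0, -1],
    [0.002, 0, 0, 0, -1],
  ],
)

```text
time: 14.85
eef_pos: [0.6365, -0.0708, 0.0525]
tcp_rot: [0.662, 0.749, -0.002, 0.003]
contact_force: [-5.2, -11.7, -0.4]
opening: 0.323
finger_force: 27.0
```

>>> send_rows(
  steps=[
    [-0.001, 0, 0, 0, -1],
    [-0.002, 0, 0, 0, -1],
    [-0.002, 0, 0, 0, -1],
  ],
)

```text
time: 15.15
eef_pos: [0.6365, -0.0709, 0.0524]
tcp_rot: [0.662, 0.749, -0.001, 0.001]
contact_force: [-5.4, -4.5, 1.2]
opening: 0.326
finger_force: 27.3
```

>>> send_rows(
  steps=[
    [0, 0, 0, 0, -0.2],
    [0, 0, 0, 0, 0.1],
    [0, 0, 0, 0, 0.1],
    [0, 0, 0, 0, 0.1],
    [0, 0, -0.02, 0, 0.1],
    [0, 0, -0.06, 0, 0.1],
    [-0.02, 0, -0.1, 0, 0.1],
    [-0.06, 0, -0.12, 0, 0.1],
    [-0.08, 0, -0.13, 0, 0.1],
    [-0.08, 0, -0.13, 0, 0.1],
  ],
)

```text
time: 16.15
eef_pos: [0.6472, -0.1518, 0.1822]
tcp_rot: [0.664, 0.748, 0.001, 0.002]
contact_force: [0.6, 0.7, -0.2]
opening: 0.549
finger_force: 0.0
```

```bash
python3 - <<'E'
from h import *
s,im,k=grab("wrist");print(s["eef_pos"],s["contact_force"],s["time"])
c=cv2.resize(im[:260,200:440,::-1],None,fx=2.2,fy=2.2,interpolation=cv2.INTER_CUBIC);cv2.imwrite("pics/w6.png",c)
E
```

```text
[ 0.64718121 -0.1517576   0.18220947] [ 0.62793956  0.67859534 -0.21499986] 16.15
```

View pics/w6.png

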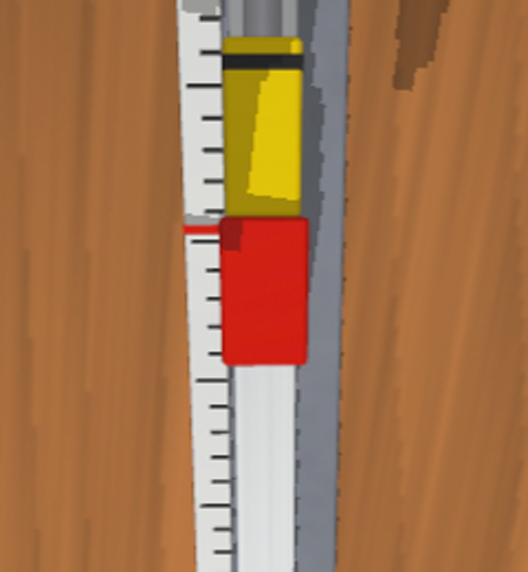

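The red cursor's face (crop row ~217) meets the yellow handle's rear end with no gap. The rod is flat and straight on the rail, and the arm is clear.

```bash
python3 -c "
from plant import ctrl
print(ctrl.sign_off())"
```

```text
the job is handed in; nothing more can be done
None
```

The job is handed in: the rod is bottomed in the bore and flat on the rail, the red cursor is up against its handle end, nothing else was touched, and it took about 16 s of the 64 s allowed.

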